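Cover the pot and hold it up level

ROBOT

A 6-joint arm with a two-finger parallel gripper is mounted at the origin on a cart in front of the work surface, level with it; the furniture and walls round the work are solid. World frame = base frame: x ahead of the robot, y to its left, z up, the work surface at z = 0. Lengths are in m, angles in rad, forces in N, time in s.
With the tool pointing down it reaches from about 0.375 to 0.975 m from the base axis. Payload 3.8 kg.
Tool frame: the origin (TCP) lies at the very end of the fingers, on their centre line; the grasp point (between the pads) lies bot.grip_point_offset behind it (bot.grip_point_offset is the distance from the TCP to the grasp point, in m); z points along the fingers, y is the line along which they close (so a half turn about z gives the same grasp; the last joint's range is limited). The gripper opens to 85 mm and grips with 20 to 120 N. Pads are 22 mm wide; open, the fingers measure 114 mm over their backs; the gripper's body (76 mm by 85 mm) begins 54 mm behind the grasp point. The pads swing forward as they close: fully open they stand 13 mm farther back than shut.
Start: joints at [1.262, 0.264, 1.604, -0, 1.274, -0.037], TCP at [0.181, 0.65, 0.231] pointing down, gripper open.
Joint ranges: [-2.63, 2.63], [-0.94, 2.18], [0.31, 2.57], [-1.31, 4.45], [0, 2.66], [-2.55, 2.55]. Speed limits (rad/s): [2.57, 2.57, 3.14, 3.14, 3.14, 3.14].

INTERFACE

Orientations are given as a rotation vector (axis times angle).
In Python, from workcell import bot, vision gives the robot as it stands.
- The arm moves only by the tool play_rows, never from a script. Its argument "rows" is a list of rows, each an object of numbers: "dx", "dy", "dz": the shift along the tool's x, y, z as a fraction of full scale; "roll": the turn about the tool's z as a fraction of full scale; "fingers": the closure, from 0 (fully open) to 1 (shut). In form: [{"dx": .., "dy": .., "dz": .., "roll": .., "fingers": ..}, ...]. A call has 1 to 20 rows; each row shifts and turns the commanded pose from where the row before left it, along the tool's axes as they then stand; what a row does not reach is not made up. Full scale, the value 1, is 0.04 m for a shift and 4 degrees for a turn. A row lasts 1/12 s, in which the tool goes at most 41.7 mm and 7.16 degrees, less where a joint would pass 70% of its speed; a pose out of reach is approached as far as the arm can. A call with a number of a shift or a turn outside -1 to 1 is refused whole. A call with a gripper value outside its range is refused whole. The fingers move at their own pace and stop on an object; "grip_force" is the grip in N (left out, the last holds). Time passes only in rows, so rows that do not move let the fingers close. It gives the time, the measured TCP pose, the force and the opening at its end, in the units of the state.
- bot.read_state(): the state, without advancing time (a new reading comes with each control period).
- vision.read_camera(name): name is "scene" or "top" or "wrist"; returns a dict with "pixels" (384x512x3 uint8, red, green, blue), "depth" (384x512 float32, m along the optical axis (not along the pixel's ray), 0 where there is no reading), "fx", "fy", "cx", "cy" (pixels), "R" (3x3) and "t" (3): a world point X has camera coordinates R X + t. Camera axes: x right, y down, z forward; pixel columns grow to the right and rows downward; lengths in m; the calibration is good to about 2 mm. A picture is of the moment at which its call begins.
- bot.finish_job(): hands the job in, once; it reports no verdict.
The state is a dict: "time": time; "q": joint angles; "joint_vel": joint speeds; "joint_torque": joint torques, N m; "tool_pos": TCP position; "tcp_rot": TCP orientation; "wrist_force": force on the tool from outside, world axes, zero at the start; "torque": the same for the moment, N m; "width": opening from 0.0 (shut) to 1.0 (fully open).
Only numpy, scipy, OpenCV 4.12 (cv2) and the standard library are available. Lean on these libraries where they do the work, as an engineer would, in place of code of your own. Each camera call takes 0.05 s, during which the arm holds its last target. There are 200 camera calls.

TASK

Put the loose knobbed lid on the wider steel pot, the one with the brass ring in it, so that it sits properly seated, and let go of the lid while the pot still stands on the desk. Then grip the pot by its wall, lift it with the lid on and the ring inside, and hold it still, upright and level about 15 cm above the desk; finish while holding it there. Never tip the pot over, and leave the narrow pot and the other things on the desk where they are.

Things in the scene. Friction and masses are not known exactly. Their poses are not given: they have to be found in the camera images.
- wide_pot: plain steel pot, round, straight-walled and open at the top, 58 mm outside diameter, 50 mm high, wall 3 mm (mouth 52 mm wide), floor 4 mm thick, about 0.16 kg; loose on the desk. Origin: centre of its underside; z points up its axis. It holds the brass ring. It may trade places with the narrow pot
- narrow_pot: plain steel pot of the same kind but narrower and taller, 42 mm outside diameter, 60 mm high, empty. Origin: centre of its underside. Not to be moved
- brass_ring: small flat brass ring, 24 mm outside diameter, 16 mm hole, 8 mm high, lying loose on the floor of the wide pot. Origin: centre of its underside
- lid: round steel lid, wooden knob, lying right way up, 0.06 kg. Origin: centre of its underside, z up. From below: tapered plug 5 mm deep (40 mm wide at the bottom, 48 at the top) that enters the wide pot; plate 55 mm wide, 5 to 9 mm above the origin, that rests on the rim; upright knob 14 mm in diameter, 9 to 32 mm above the origin. Seated, its origin is 45 mm above the pot's
- tweezers: steel tweezers lying flat, 15 x 160 x 10 mm, bystander. Origin: centre of the underside
- tape_roll: roll of white cloth tape lying flat, 56 mm diameter, 32 mm high, bystander. Origin: centre of the underside
- jar: white jar with a red screw lid, 48 mm diameter, 60 mm high, bystander. Origin: centre of the underside
- spool: spool of solder wire, black flanges, 41 mm diameter, 22 mm high, bystander. Origin: centre of the underside
Not all that is in view belongs to the job. Leave any green or purple look-alike of the wide_pot alone.

How it is judged:
By the outcome, as a careful person would: the job done as asked, in the order asked, and still so for the second after the job is handed in, while the arm keeps its last pose, push and grip.
It also fails if it takes over 51 s, if anything falls off the work surface, if the arm or the gripper's body presses on something with over 40 N, if the wrist force passes 120 N, or if a joint passes its speed limit or range.

## Working session

There is one attempt and no reset: what is moved stays moved. The work goes in short steps, Python scripts to look and compute and a tool call to move; the robot and the scene stay as the last step left them, time stands still between calls to the robot, and variables do not carry over. Pictures are saved under pics/ and viewed, on a budget of 10 in all, crops included, one or two more only if the job needs it, and the job is handed in when it is done.

Besides the shell and the picture viewer there is one more tool, called after "Emit:" as name([rows], argument=value, ...), one row to a line, values as JSON. play_rows: Moves the arm, as the interface text tells. Its arguments: {"type":"object","properties":{"rows":{"type":"array","items":{"type":"object","properties":{"dx":{"type":"number","minimum":-1,"maximum":1},"dy":{"type":"number","minimum":-1,"maximum":1},"dz":{"type":"number","minimum":-1,"maximum":1},"roll":{"type":"number","minimum":-1,"maximum":1},"fingers":{"type":"number"}}}},"grip_force":{"type":"number"}},"required":["rows"]}

```bash
mkdir -p pics; ls; cat > h.py <<'E'
import numpy as np, cv2
from workcell import bot, vision
def world(c,u,v,d=None):
    d=c["depth"][v,u] if d is None else d
    p=np.stack([(u-c["cx"])/c["fx"]*d,(v-c["cy"])/c["fy"]*d,d],-1)
    return (p-c["t"])@c["R"]
def cloud(c):
    v,u=np.mgrid[:384,:512]; return world(c,u,v,c["depth"])
E
python3 - <<'E'
from h import *
s=bot.read_state(); print({k:np.round(v,3) for k,v in s.items()}, bot.grip_point_offset)
a=vision.read_camera("top");b=vision.read_camera("scene")
np.savez("top.npz",**a); np.savez("scene.npz",**b)
cv2.imwrite("pics/top.png",cv2.resize(a["pixels"][...,::-1],(800,600)))
cv2.imwrite("pics/scene.png",cv2.resize(b["pixels"][...,::-1],(800,600)))
for c in(a,b): print(c["fx"],-c["R"].T@c["t"],c["R"][2])
E
```

```text
pics
{'time': np.float64(0.0), 'q': array([ 1.262,  0.265,  1.605,  0.   ,  1.274, -0.037]), 'joint_vel': array([-0.   , -0.001, -0.001, -0.002, -0.001, -0.   ]), 'joint_torque': array([-2.0000e-03, -5.1511e+01, -3.6731e+01, -0.0000e+00,  1.3000e-02,
        0.0000e+00]), 'tool_pos': array([0.181, 0.65 , 0.23 ]), 'tcp_rot': array([-4.260e-01, -3.112e+00,  3.000e-03]), 'wrist_force': array([-0.328,  0.435, -0.411]), 'torque': array([0.047, 0.051, 0.   ]), 'width': np.float64(0.996)} 0.0187
479.60730325005943 [0.2514933  0.23648195 1.12682486] [ 0.29769207 -0.08277444 -0.95106668]
428.1301198493702 [ 0.28995905 -0.38464743  0.65808174] [ 0.36856486  0.60008123 -0.70997356]
```

View pics/top.png

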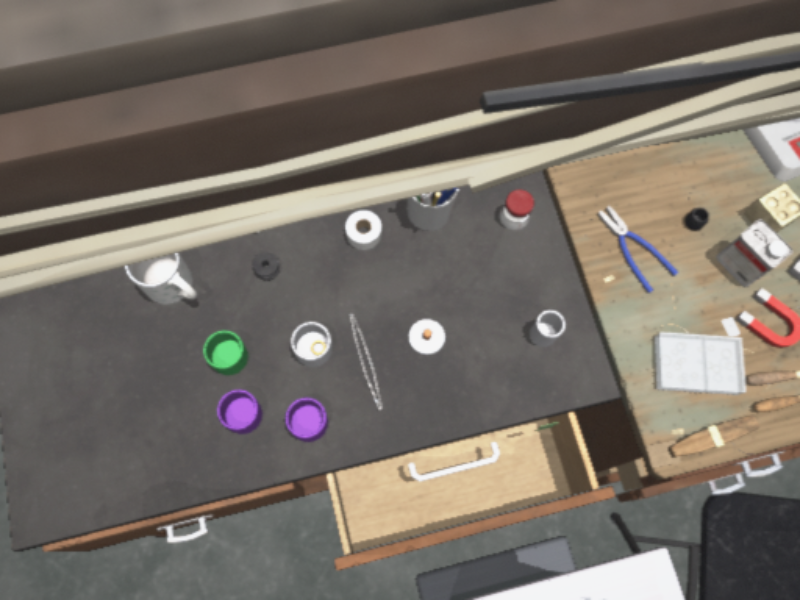

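View pics/scene.png

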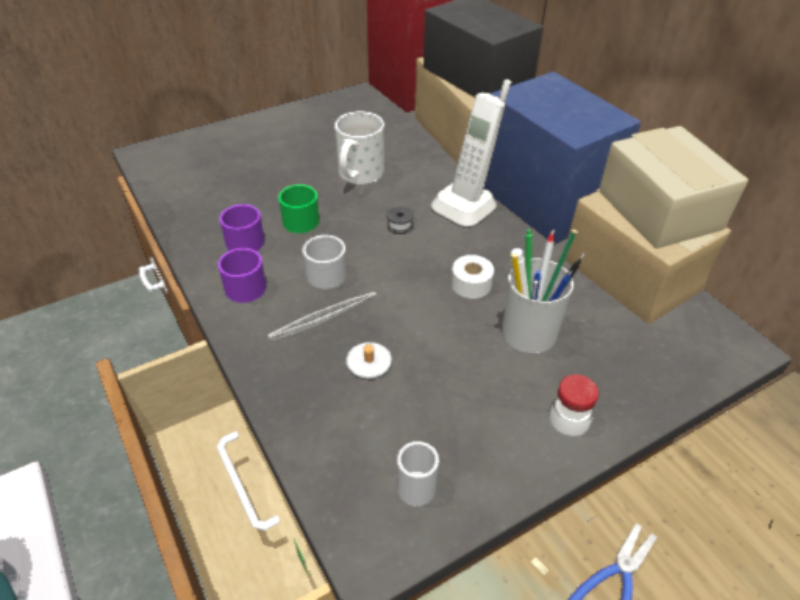

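Top view at 800x600: there are two steel pots. One is at (311,343), wide with a brass ring inside; the other is at (547,328), narrow and empty. The green (225,351) and purple (238,411), (306,419) pots are look-alikes. The lid is at (427,337). (311,343) fits the wide pot, so I'll confirm it in a crop and measure.

```bash
python3 - <<'E'
from h import *
a=dict(np.load("top.npz")); b=dict(np.load("scene.npz"))
im=a["pixels"][180:300,120:300,::-1]; cv2.imwrite("pics/crop.png",cv2.resize(im,(780,520),interpolation=cv2.INTER_CUBIC))
def fit(P):
    A=np.c_[2*P,np.ones(len(P))]; x=np.linalg.lstsq(A,(P**2).sum(1),rcond=None)[0]; return x[:2],np.sqrt(x[2]+x[:2]@x[:2])
def objs(c,name):
    W=cloud(c); z=W[...,2]
    m=((c["depth"]>0)&(z>0.004)&(z<.15)).astype(np.uint8)
    n,l,st,ce=cv2.connectedComponentsWithStats(m)
    for i in range(1,n):
        if st[i,4]<60: continue
        P=W[l==i]; P=P[(P[:,0]>.2)&(P[:,0]<.9)]
        if len(P)<60: continue
        zt=np.percentile(P[:,2],97); T=P[P[:,2]>zt-.005][:,:2]
        print(name,np.round(ce[i]*800/512),st[i,4],"ztop",zt.round(3),"rect",np.round(cv2.minAreaRect(T.astype(np.float32)),3) if 0 else [np.round(x,3) for x in cv2.minAreaRect(T.astype(np.float32))],"med",np.median(P[:,:2],0).round(3),"min",P.min(0)[:2].round(3),"max",P.max(0)[:2].round(3))
objs(a,"top");objs(b,"scene")
E
```

```text
top [779. 146.] 886 ztop 0.031 rect [array([ 0.708, -0.56 ]), array([0.066, 0.087]), np.float64(65.989)] med [ 0.707 -0.558] min [ 0.649 -0.609] max [ 0.755 -0.528]
top [762. 236.] 1724 ztop 0.096 rect [array([ 0.528, -0.433]), array([0.051, 0.026]), np.float64(9.033)] med [ 0.543 -0.431] min [ 0.491 -0.534] max [ 0.626 -0.395]
top [431. 208.] 612 ztop 0.129 rect [array([0.703, 0.036]), array([0.053, 0.016]), np.float64(87.827)] med [0.711 0.044] min [ 0.695 -0.   ] max [0.766 0.073]
top [516. 209.] 406 ztop 0.063 rect [array([ 0.695, -0.096]), array([0.041, 0.041]), np.float64(60.335)] med [ 0.688 -0.092] min [ 0.671 -0.117] max [ 0.717 -0.073]
top [617. 228.] 147 ztop 0.011 rect [array([ 0.628, -0.255]), array([0.091, 0.026]), np.float64(11.64)] med [ 0.635 -0.255] min [ 0.579 -0.27 ] max [ 0.673 -0.234]
top [696. 217.] 140 ztop 0.026 rect [array([ 0.617, -0.383]), array([0.025, 0.025]), np.float64(49.026)] med [ 0.617 -0.379] min [ 0.601 -0.399] max [ 0.632 -0.367]
top [362. 229.] 424 ztop 0.035 rect [array([0.725, 0.149]), array([0.055, 0.054]), np.float64(74.585)] med [0.721 0.1
[... 3351 characters left out ...]
0.191] min [0.437 0.186] max [0.565 0.205]
scene [369. 360.] 501 ztop 0.031 rect [array([0.531, 0.095]), array([0.013, 0.012]), np.float64(61.125)] med [0.528 0.091] min [0.503 0.067] max [0.558 0.124]
scene [574. 404.] 894 ztop 0.062 rect [array([ 0.693, -0.098]), array([0.042, 0.042]), np.float64(53.669)] med [ 0.685 -0.104] min [ 0.669 -0.121] max [ 0.715 -0.076]
scene [417. 472.] 878 ztop 0.061 rect [array([ 0.492, -0.084]), array([0.041, 0.04 ]), np.float64(59.9)] med [ 0.492 -0.086] min [ 0.472 -0.104] max [ 0.513 -0.063]
scene [622. 564.] 538 ztop 0.008 rect [array([ 0.618, -0.264]), array([0.116, 0.039]), np.float64(11.776)] med [ 0.628 -0.257] min [ 0.557 -0.287] max [ 0.674 -0.235]
```

View pics/crop.png

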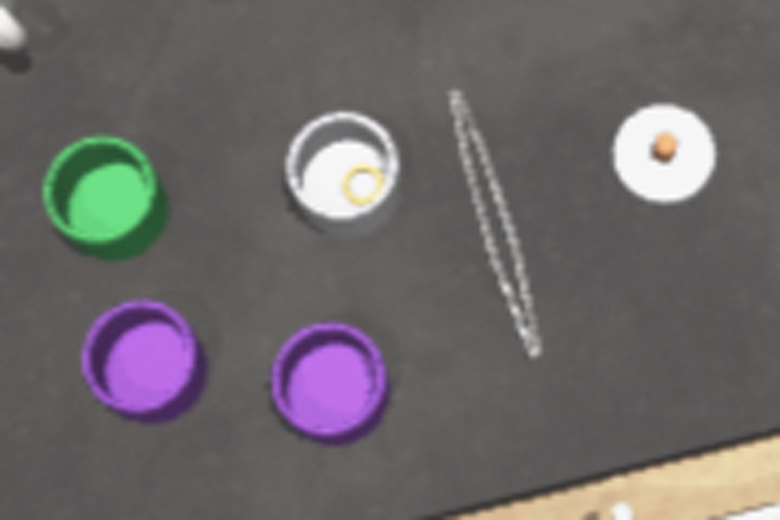

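The crop confirms it: the steel pot at crop (343,168) holds the brass ring at (362,185), and the lid knob is at (664,147). From the depth data the pot is at about (0.557,0.269) and the lid at about (0.5315,0.095). I'll roll first so that the tool y axis lies along world x.

Emit:
play_rows([
  {"roll": 1},
  {"roll": 1},
  {"roll": 1},
  {"roll": 1},
  {"roll": 1},
  {"roll": 1},
  {"roll": 1},
  {"roll": 1},
  {"roll": 1},
  {"roll": 1},
  {"roll": 1},
  {"roll": 1},
  {"roll": 1},
  {"roll": 1},
  {"roll": 1},
  {"roll": 1},
  {"roll": 1},
  {"roll": 1},
  {"roll": 0.6},
  {},
])

```text
validation failed for argument at $.ro...
```

Emit:
play_rows([
  {"dx": -0.3, "dy": 0.2},
  {"dx": -0.73, "dy": 0.46},
  {"dx": -0.73, "dy": 0.46},
  {"dx": -0.73, "dy": 0.46},
  {"dx": -0.73, "dy": 0.46},
  {"dx": -0.73, "dy": 0.46},
  {"dx": -0.73, "dy": 0.46},
  {"dx": -0.73, "dy": 0.46},
  {"dx": -0.73, "dy": 0.46},
  {"dx": -0.73, "dy": 0.46},
  {"dx": -0.73, "dy": 0.46},
  {"dx": -0.73, "dy": 0.46},
  {"dx": -0.73, "dy": 0.46},
  {"dx": -0.73, "dy": 0.46},
  {"dx": -0.73, "dy": 0.46},
  {"dx": -0.73, "dy": 0.46},
  {"dx": -0.73, "dy": 0.46},
  {"dx": -0.73, "dy": 0.46},
  {"dx": -0.73, "dy": 0.46},
  {"dx": -0.4, "dy": 0.3},
])

```text
validation failed for argument at $.ro...
```

```bash
python3 - <<'E'
from h import *
s=bot.read_state(); print({k:np.round(s[k],3) for k in("time","q","tool_pos","tcp_rot","width","wrist_force")})
c=vision.read_camera("wrist"); np.savez("w1.npz",**c); cv2.imwrite("pics/w1.png",c["pixels"][...,::-1])
print(-c["R"].T@c["t"],c["R"])
W=cloud(c); m=(c["depth"]>0)&(abs(W[...,0]-.531)<.045)&(abs(W[...,1]-.095)<.045)
for lo,hi in((.005,.014),(.024,.04)):
    P=W[m&(W[...,2]>lo)&(W[...,2]<hi)]
    if len(P): print(len(P),P.mean(0),cv2.minEnclosingCircle(P[:,:2].astype(np.float32)))
E
```

```text
{'time': np.float64(0.1), 'q': array([ 1.262,  0.265,  1.605,  0.   ,  1.274, -0.037]), 'tool_pos': array([0.181, 0.65 , 0.23 ]), 'tcp_rot': array([-4.260e-01, -3.112e+00,  3.000e-03]), 'width': np.float64(0.999), 'wrist_force': array([-0.248, -0.44 ,  0.14 ])}
[0.10605283 0.66967605 0.37223717] [[ 0.26756716  0.96353858 -0.00110309]
 [ 0.91896245 -0.25484419  0.30093597]
 [ 0.2896823  -0.08153428 -0.95364371]]
```

All keys seem to be required.

Emit:
play_rows([
  {"dx": 0, "dy": 0, "dz": 0, "roll": 1, "fingers": 0},
  {"dx": 0, "dy": 0, "dz": 0, "roll": 1, "fingers": 0},
  {"dx": 0, "dy": 0, "dz": 0, "roll": 1, "fingers": 0},
  {"dx": 0, "dy": 0, "dz": 0, "roll": 1, "fingers": 0},
  {"dx": 0, "dy": 0, "dz": 0, "roll": 1, "fingers": 0},
  {"dx": 0, "dy": 0, "dz": 0, "roll": 1, "fingers": 0},
  {"dx": 0, "dy": 0, "dz": 0, "roll": 1, "fingers": 0},
  {"dx": 0, "dy": 0, "dz": 0, "roll": 1, "fingers": 0},
  {"dx": 0, "dy": 0, "dz": 0, "roll": 1, "fingers": 0},
  {"dx": 0, "dy": 0, "dz": 0, "roll": 1, "fingers": 0},
  {"dx": 0, "dy": 0, "dz": 0, "roll": 1, "fingers": 0},
  {"dx": 0, "dy": 0, "dz": 0, "roll": 1, "fingers": 0},
  {"dx": 0, "dy": 0, "dz": 0, "roll": 1, "fingers": 0},
  {"dx": 0, "dy": 0, "dz": 0, "roll": 1, "fingers": 0},
  {"dx": 0, "dy": 0, "dz": 0, "roll": 1, "fingers": 0},
  {"dx": 0, "dy": 0, "dz": 0, "roll": 1, "fingers": 0},
  {"dx": 0, "dy": 0, "dz": 0, "roll": 1, "fingers": 0},
  {"dx": 0, "dy": 0, "dz": 0, "roll": 1, "fingers": 0},
  {"dx": 0, "dy": 0, "dz": 0, "roll": 0.6, "fingers": 0},
])

```text
time: 1.73
tool_pos: [0.1811, 0.6499, 0.2307]
tcp_rot: [2.224, 2.218, -0.001]
wrist_force: [-0.5, 0.2, 0.4]
width: 0.998
```

Emit:
play_rows([
  {"dx": -0.3, "dy": 0.2, "dz": 0, "roll": 0, "fingers": 0},
  {"dx": -0.73, "dy": 0.46, "dz": 0, "roll": 0, "fingers": 0},
  {"dx": -0.73, "dy": 0.46, "dz": 0, "roll": 0, "fingers": 0},
  {"dx": -0.73, "dy": 0.46, "dz": 0, "roll": 0, "fingers": 0},
  {"dx": -0.73, "dy": 0.46, "dz": 0, "roll": 0, "fingers": 0},
  {"dx": -0.73, "dy": 0.46, "dz": 0, "roll": 0, "fingers": 0},
  {"dx": -0.73, "dy": 0.46, "dz": 0, "roll": 0, "fingers": 0},
  {"dx": -0.73, "dy": 0.46, "dz": 0, "roll": 0, "fingers": 0},
  {"dx": -0.73, "dy": 0.46, "dz": 0, "roll": 0, "fingers": 0},
  {"dx": -0.73, "dy": 0.46, "dz": 0, "roll": 0, "fingers": 0},
  {"dx": -0.73, "dy": 0.46, "dz": 0, "roll": 0, "fingers": 0},
  {"dx": -0.73, "dy": 0.46, "dz": 0, "roll": 0, "fingers": 0},
  {"dx": -0.73, "dy": 0.46, "dz": 0, "roll": 0, "fingers": 0},
  {"dx": -0.73, "dy": 0.46, "dz": 0, "roll": 0, "fingers": 0},
  {"dx": -0.73, "dy": 0.46, "dz": 0, "roll": 0, "fingers": 0},
  {"dx": -0.73, "dy": 0.46, "dz": 0, "roll": 0, "fingers": 0},
  {"dx": -0.73, "dy": 0.46, "dz": 0, "roll": 0, "fingers": 0},
  {"dx": -0.73, "dy": 0.46, "dz": 0, "roll": 0, "fingers": 0},
  {"dx": -0.73, "dy": 0.46, "dz": 0, "roll": 0, "fingers": 0.3},
  {"dx": -0.4, "dy": 0.3, "dz": 0, "roll": 0, "fingers": 0.6},
])

```text
time: 3.4
tool_pos: [0.5333, 0.0929, 0.2311]
tcp_rot: [2.221, 2.22, -0.002]
wrist_force: [-0.9, -0.3, -0.3]
width: 0.745
```

```bash
cat > look.py <<'E'
from h import *
import sys
n,x,y=sys.argv[1],float(sys.argv[2]),float(sys.argv[3])
s=bot.read_state(); print({k:np.round(s[k],4) for k in("time","q","tool_pos","tcp_rot","width","wrist_force")})
c=vision.read_camera("wrist"); np.savez(n+".npz",**c); cv2.imwrite("pics/%s.png"%n,c["pixels"][...,::-1])
W=cloud(c); m=(c["depth"]>0)&(abs(W[...,0]-x)<.045)&(abs(W[...,1]-y)<.045)
for k in range(4,len(sys.argv),2):
    P=W[m&(W[...,2]>float(sys.argv[k]))&(W[...,2]<float(sys.argv[k+1]))]
    if len(P): print(sys.argv[k:k+2],len(P),P.mean(0).round(4),cv2.minEnclosingCircle(P[:,:2].astype(np.float32)))
E
python3 look.py w1 .531 .095 .006 .013 .026 .04
```

```text
{'time': np.float64(3.4), 'q': array([ 1.2750e-01,  1.1100e-02,  1.8900e+00, -1.7000e-03,  1.2405e+00,
        1.2840e-01]), 'tool_pos': array([0.5333, 0.0929, 0.2311]), 'tcp_rot': array([ 2.2210e+00,  2.2201e+00, -1.5000e-03]), 'width': np.float64(0.7449), 'wrist_force': array([-0.9177, -0.2816, -0.2715])}
['.006', '.013'] 1255 [0.5318 0.0957 0.0085] ((0.5316773653030396, 0.09490703046321869), 0.0275596771389246)
['.026', '.04'] 99 [0.5318 0.0951 0.0308] ((0.5317738056182861, 0.09454035758972168), 0.006953756790608168)
```

View pics/w1.png

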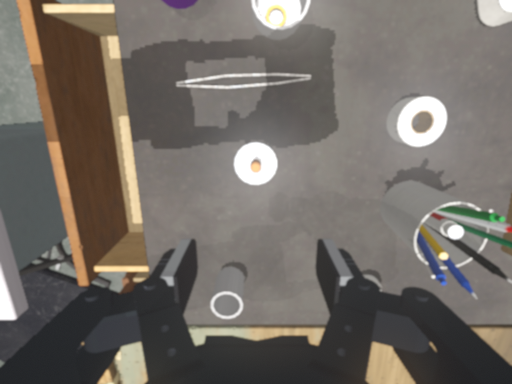

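The wrist view shows the lid at (256,163) with its knob at (256,166), centred between the fingers (x about 258). It agrees with the other cameras at (0.532,0.0947). I'll descend and grip the knob.

Emit:
play_rows([
  {"dx": 0.05, "dy": -0.04, "dz": 0.4, "roll": 0, "fingers": 0.6},
  {"dx": 0, "dy": 0, "dz": 0.7, "roll": 0, "fingers": 0.6},
  {"dx": 0, "dy": 0, "dz": 0.8, "roll": 0, "fingers": 0.6},
  {"dx": 0, "dy": 0, "dz": 0.8, "roll": 0, "fingers": 0.6},
  {"dx": 0, "dy": 0, "dz": 0.8, "roll": 0, "fingers": 0.6},
  {"dx": 0, "dy": 0, "dz": 0.7, "roll": 0, "fingers": 0.6},
  {"dx": 0, "dy": 0, "dz": 0.6, "roll": 0, "fingers": 0.6},
  {"dx": 0, "dy": 0, "dz": 0.4, "roll": 0, "fingers": 0.6},
  {"dx": 0, "dy": 0, "dz": 0.2, "roll": 0, "fingers": 0.6},
  {"dx": 0, "dy": 0, "dz": 0.07, "roll": 0, "fingers": 0.6},
  {"dx": 0, "dy": 0, "dz": 0, "roll": 0, "fingers": 0.6},
])

```text
time: 4.37
tool_pos: [0.5306, 0.0985, 0.0122]
tcp_rot: [-2.22, -2.222, 0.001]
wrist_force: [0.4, -0.2, 1.1]
width: 0.398
```

Emit:
play_rows([
  {"dx": 0, "dy": 0, "dz": 0, "roll": 0, "fingers": 1},
  {"dx": 0, "dy": 0, "dz": 0, "roll": 0, "fingers": 1},
  {"dx": 0, "dy": 0, "dz": 0, "roll": 0, "fingers": 1},
  {"dx": 0, "dy": 0, "dz": 0, "roll": 0, "fingers": 1},
  {"dx": 0, "dy": 0, "dz": 0, "roll": 0, "fingers": 1},
  {"dx": 0, "dy": 0, "dz": 0, "roll": 0, "fingers": 1},
  {"dx": 0, "dy": 0, "dz": 0, "roll": 0, "fingers": 1},
  {"dx": 0, "dy": 0, "dz": 0, "roll": 0, "fingers": 1},
], grip_force=30)

```text
time: 5.03
tool_pos: [0.5326, 0.0989, 0.0141]
tcp_rot: [2.219, 2.221, 0.004]
wrist_force: [0.0, -0.2, 6.7]
width: 0.149
```

Emit:
play_rows([
  {"dx": 0, "dy": 0, "dz": -0.15, "roll": 0, "fingers": 1},
  {"dx": 0, "dy": 0, "dz": -0.35, "roll": 0, "fingers": 1},
  {"dx": 0, "dy": 0, "dz": -0.6, "roll": 0, "fingers": 1},
  {"dx": 0, "dy": 0, "dz": -0.6, "roll": 0, "fingers": 1},
  {"dx": 0, "dy": 0, "dz": -0.6, "roll": 0, "fingers": 1},
  {"dx": 0, "dy": 0, "dz": -0.4, "roll": 0, "fingers": 1},
  {"dx": 0, "dy": 0, "dz": -0.2, "roll": 0, "fingers": 1},
  {"dx": 0, "dy": 0, "dz": 0, "roll": 0, "fingers": 1},
  {"dx": 0, "dy": 0, "dz": 0, "roll": 0, "fingers": 1},
  {"dx": 0, "dy": 0, "dz": 0, "roll": 0, "fingers": 1},
])

```text
time: 5.87
tool_pos: [0.5298, 0.0986, 0.1269]
tcp_rot: [-2.22, -2.221, 0.003]
wrist_force: [0.7, -0.3, -0.6]
width: 0.148
```

```bash
cat > lid.py <<'E'
from h import *
import sys
c=vision.read_camera("wrist"); n=sys.argv[1]; np.savez(n+".npz",**c); cv2.imwrite("pics/%s.png"%n,c["pixels"][...,::-1])
s=bot.read_state(); p=s["tool_pos"]; print({k:np.round(s[k],4) for k in("time","tool_pos","tcp_rot","width","wrist_force")})
W=cloud(c); hsv=cv2.cvtColor(c["pixels"],cv2.COLOR_RGB2HSV)
m=(c["depth"]>0)&(hsv[...,1]<40)&(hsv[...,2]>150)&(np.linalg.norm(W-(p-[0,0,.003]),axis=2)<.045)&(W[...,2]<p[2]+.004)
P=W[m]; print(len(P))
zc=np.median(P[:,2]); P=P[abs(P[:,2]-zc)<.006]
A=np.c_[P[:,:2]-p[:2],np.ones(len(P))]; k=np.linalg.lstsq(A,P[:,2],rcond=None)[0]; print("tilt deg x,y",np.degrees(k[:2]),"plate z - tcp",k[2]-p[2])
print("circle",cv2.minEnclosingCircle(P[:,:2].astype(np.float32)),"tcp",p)
E
python3 lid.py w2; python3 - <<'E'
E
```

```text
{'time': np.float64(5.9167), 'tool_pos': array([0.5296, 0.0986, 0.1267]), 'tcp_rot': array([-2.2195, -2.2205,  0.0041]), 'width': np.float64(0.1456), 'wrist_force': array([-0.0507,  0.3339, -1.3463])}
3041
tilt deg x,y [-0.18167766 -0.19411944] plate z - tcp -0.005421386467188344
circle ((0.5288639068603516, 0.09415456652641296), 0.027867114171385765) tcp [0.52964889 0.09859453 0.12665138]
```

View pics/w2.png

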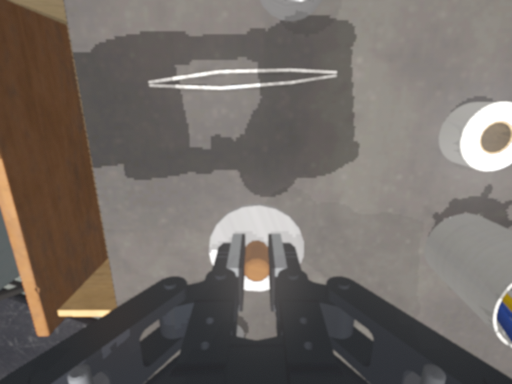

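The wrist view shows the lid held level, plate centred near (256,250), knob at (257,262) between the pads. The lid centre is at TCP + (-0.001,-0.0044). I'll move halfway to the pot and re-measure it.

Emit:
play_rows([
  {"dx": 0.25, "dy": 0.08, "dz": 0, "roll": 0, "fingers": 1},
  {"dx": 0.5, "dy": 0.16, "dz": 0, "roll": 0, "fingers": 1},
  {"dx": 0.6, "dy": 0.16, "dz": 0, "roll": 0, "fingers": 1},
  {"dx": 0.6, "dy": 0.16, "dz": 0, "roll": 0, "fingers": 1},
  {"dx": 0.4, "dy": 0.14, "dz": 0, "roll": 0, "fingers": 1},
  {"dx": 0.15, "dy": 0, "dz": 0, "roll": 0, "fingers": 1},
  {"dx": 0, "dy": 0, "dz": 0, "roll": 0, "fingers": 1},
  {"dx": 0, "dy": 0, "dz": 0, "roll": 0, "fingers": 1},
  {"dx": 0, "dy": 0, "dz": 0, "roll": 0, "fingers": 1},
])

```text
time: 6.67
tool_pos: [0.5584, 0.1979, 0.128]
tcp_rot: [-2.221, -2.222, 0.002]
wrist_force: [0.1, -0.4, -0.7]
width: 0.143
```

```bash
python3 lid.py w3; python3 look.py w4 .557 .269 .046 .056
python3 - <<'E'
from h import *
from scipy.optimize import least_squares
for n in("w4","top","scene"):
    c=dict(np.load(n+".npz")); W=cloud(c)
    m=(c["depth"]>0)&(np.hypot(W[...,0]-.557,W[...,1]-.269)<.036)&(W[...,2]>.044)&(W[...,2]<.058)
    P=W[m]; r=least_squares(lambda q:np.hypot(P[:,0]-q[0],P[:,1]-q[1])-.0275,[.557,.269],loss="soft_l1",f_scale=.001)
    print(n,len(P),r.x.round(4),np.median(P[:,2]).round(4),np.abs(r.fun).mean())
E
```

```text
{'time': np.float64(6.7167), 'tool_pos': array([0.5585, 0.1978, 0.1281]), 'tcp_rot': array([-2.2216e+00, -2.2211e+00,  1.7000e-03]), 'width': np.float64(0.1467), 'wrist_force': array([-0.7361, -0.0469, -0.9264])}
2996
tilt deg x,y [-0.05351921 -0.08372999] plate z - tcp -0.0058622815103650805
circle ((0.5578467845916748, 0.19345414638519287), 0.02772761881351471) tcp [0.55854673 0.1977539  0.12814293]
{'time': np.float64(6.7167), 'q': array([ 2.9850e-01,  1.9510e-01,  1.8870e+00, -5.0000e-04,  1.0606e+00,
        2.9900e-01]), 'tool_pos': array([0.5585, 0.1978, 0.1281]), 'tcp_rot': array([-2.2216e+00, -2.2211e+00,  1.7000e-03]), 'width': np.float64(0.1467), 'wrist_force': array([-0.7361, -0.0469, -0.9264])}
['.046', '.056'] 1045 [0.5564 0.2701 0.0492] ((0.5563743710517883, 0.2687920331954956), 0.028979463502764702)
w4 1111 [0.5565 0.2688] 0.0493 0.0009198571535737793
top 122 [0.557  0.2697] 0.049 0.0009400803173707334
scene 183 [0.5552 0.2685] 0.0486 0.0011373250173280427
```

Emit:
play_rows([
  {"dx": 0.2, "dy": -0.03, "dz": 0, "roll": 0, "fingers": 1},
  {"dx": 0.4, "dy": 0, "dz": 0, "roll": 0, "fingers": 1},
  {"dx": 0.5, "dy": 0, "dz": 0, "roll": 0, "fingers": 1},
  {"dx": 0.45, "dy": 0, "dz": 0, "roll": 0, "fingers": 1},
  {"dx": 0.25, "dy": 0, "dz": 0.2, "roll": 0, "fingers": 1},
  {"dx": 0.08, "dy": 0, "dz": 0.4, "roll": 0, "fingers": 1},
  {"dx": 0, "dy": 0, "dz": 0.4, "roll": 0, "fingers": 1},
  {"dx": 0, "dy": 0, "dz": 0.2, "roll": 0, "fingers": 1},
  {"dx": 0, "dy": 0, "dz": 0, "roll": 0, "fingers": 1},
  {"dx": 0, "dy": 0, "dz": 0, "roll": 0, "fingers": 1},
  {"dx": 0, "dy": 0, "dz": 0, "roll": 0, "fingers": 1},
])

```text
time: 7.68
tool_pos: [0.5583, 0.2739, 0.0811]
tcp_rot: [2.221, 2.221, 0.001]
wrist_force: [0.1, -0.1, -0.3]
width: 0.145
```

```bash
python3 lid.py w5
python3 - <<'E'
from h import *
c=vision.read_camera("scene"); cv2.imwrite("pics/s2.png",cv2.resize(c["pixels"][110:230,130:290,::-1],(640,480),interpolation=cv2.INTER_CUBIC))
E
```

```text
{'time': np.float64(7.7333), 'tool_pos': array([0.5587, 0.274 , 0.0816]), 'tcp_rot': array([2.221 , 2.2209, 0.0027]), 'width': np.float64(0.1464), 'wrist_force': array([-0.393 ,  0.8931,  0.2801])}
3850
tilt deg x,y [-0.09371964 -0.39657481] plate z - tcp -0.006205599250322519
circle ((0.5577678680419922, 0.26926660537719727), 0.02799694985151291) tcp [0.55867178 0.27404372 0.08156587]
```

View pics/s2.png

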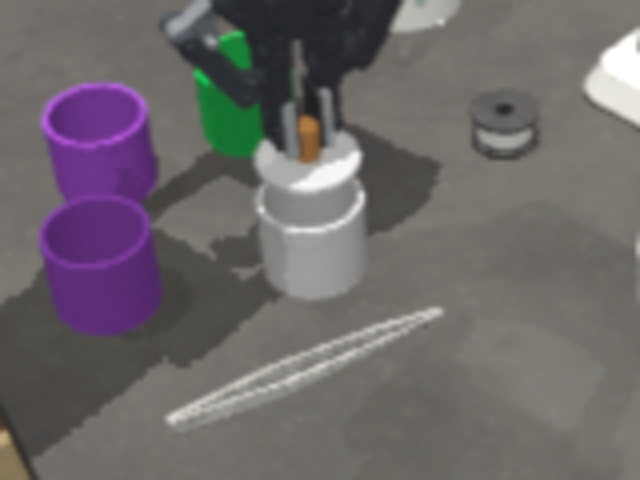

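The scene crop shows the lid (308,160) hovering over the pot (312,215), aligned to about 1 mm. I'll nudge it and lower.

Emit:
play_rows([
  {"dx": -0.01, "dy": -0.03, "dz": 0.1, "roll": 0, "fingers": 1},
  {"dx": 0, "dy": 0, "dz": 0.1, "roll": 0, "fingers": 1},
  {"dx": 0, "dy": 0, "dz": 0.1, "roll": 0, "fingers": 1},
  {"dx": 0, "dy": 0, "dz": 0.1, "roll": 0, "fingers": 1},
  {"dx": 0, "dy": 0, "dz": 0.05, "roll": 0, "fingers": 1},
  {"dx": 0, "dy": 0, "dz": 0.05, "roll": 0, "fingers": 1},
  {"dx": 0, "dy": 0, "dz": 0, "roll": 0, "fingers": 1},
  {"dx": 0, "dy": 0, "dz": 0, "roll": 0, "fingers": 1},
])

```text
time: 8.45
tool_pos: [0.5565, 0.2735, 0.0602]
tcp_rot: [-2.221, -2.222, 0.001]
wrist_force: [0.3, 0.4, -0.1]
width: 0.145
```

```bash
python3 lid.py w6
```

```text
{'time': np.float64(8.5), 'tool_pos': array([0.5567, 0.2736, 0.0605]), 'tcp_rot': array([2.2209e+00, 2.2220e+00, 1.0000e-04]), 'width': np.float64(0.1454), 'wrist_force': array([0.2802, 0.2752, 0.5507])}
4455
tilt deg x,y [-1.10443118 -2.03799657] plate z - tcp -0.006351978763470233
circle ((0.5563889145851135, 0.26943203806877136), 0.028817031532526016) tcp [0.55668098 0.27364103 0.06048338]
```

The plate top is at about 0.054, the seated height, so I'll release.

Emit:
play_rows([
  {"dx": 0, "dy": 0, "dz": 0.01, "roll": 0, "fingers": 0.8},
  {"dx": 0, "dy": 0, "dz": 0, "roll": 0, "fingers": 0.6},
  {"dx": 0, "dy": 0, "dz": 0, "roll": 0, "fingers": 0.6},
  {"dx": 0, "dy": 0, "dz": 0, "roll": 0, "fingers": 0.6},
  {"dx": 0, "dy": 0, "dz": -0.2, "roll": 0, "fingers": 0.6},
  {"dx": 0, "dy": 0, "dz": -0.5, "roll": 0, "fingers": 0.6},
  {"dx": 0, "dy": 0, "dz": -0.7, "roll": 0, "fingers": 0.4},
  {"dx": 0, "dy": 0, "dz": -0.7, "roll": 0, "fingers": 0},
  {"dx": 0, "dy": 0, "dz": -0.5, "roll": 0, "fingers": 0},
  {"dx": 0, "dy": 0, "dz": -0.2, "roll": 0, "fingers": 0},
  {"dx": 0, "dy": 0, "dz": 0, "roll": 0, "fingers": 0},
  {"dx": 0, "dy": 0, "dz": 0, "roll": 0, "fingers": 0},
])

```text
time: 9.5
tool_pos: [0.5565, 0.2736, 0.1721]
tcp_rot: [2.221, 2.222, 0.001]
wrist_force: [-0.7, -0.5, -0.9]
width: 1.001
```

```bash
python3 look.py w7 .5565 .269 .045 .051 .051 .058 .07 .085
python3 - <<'E'
from h import *
c=dict(np.load("w7.npz")); W=cloud(c)
m=(c["depth"]>0)&(np.hypot(W[...,0]-.5565,W[...,1]-.269)<.024)&(W[...,2]>.048)&(W[...,2]<.06)
P=W[m];k=np.linalg.lstsq(np.c_[P[:,:2]-[.5565,.269],np.ones(len(P))],P[:,2],rcond=None)[0];print(len(P),np.degrees(k[:2]),k[2])
E
```

```text
{'time': np.float64(9.5), 'q': array([ 0.4167,  0.2037,  1.7894, -0.    ,  1.148 ,  0.4162]), 'tool_pos': array([0.5565, 0.2736, 0.1721]), 'tcp_rot': array([2.2208e+00, 2.2219e+00, 6.0000e-04]), 'width': np.float64(1.0007), 'wrist_force': array([-0.6953, -0.515 , -0.8936])}
['.045', '.051'] 188 [0.5603 0.2843 0.0489] ((0.5569631457328796, 0.26910752058029175), 0.029181625694036484)
['.051', '.058'] 2229 [0.5563 0.2708 0.0535] ((0.5562771558761597, 0.26921314001083374), 0.027941981330513954)
['.07', '.085'] 194 [0.5561 0.2707 0.0754] ((0.5560309886932373, 0.2697336673736572), 0.006858584471046925)
1663 [-0.02679323  0.11241927] 0.05354790584249591
```

View pics/w7.png

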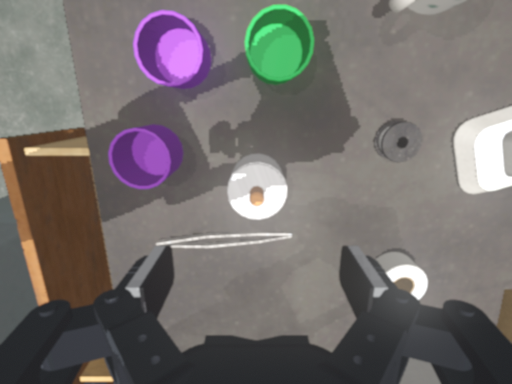

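The wrist view shows the lid (257,190) seated level: tilt about 0.1°, plate top 0.0535. It is clear of the purple pots, and the pot is centred at (0.5565,0.269). I'll descend over the pot.

Emit:
play_rows([
  {"dx": -0.11, "dy": 0, "dz": 0.3, "roll": 0, "fingers": 0},
  {"dx": 0, "dy": 0, "dz": 0.5, "roll": 0, "fingers": 0},
  {"dx": 0, "dy": 0, "dz": 0.5, "roll": 0, "fingers": 0},
  {"dx": 0, "dy": 0, "dz": 0.5, "roll": 0, "fingers": 0},
  {"dx": 0, "dy": 0, "dz": 0.4, "roll": 0, "fingers": 0},
  {"dx": 0, "dy": 0, "dz": 0.3, "roll": 0, "fingers": 0},
  {"dx": 0, "dy": 0, "dz": 0.3, "roll": 0, "fingers": 0},
  {"dx": 0, "dy": 0, "dz": 0.3, "roll": 0, "fingers": 0},
  {"dx": 0, "dy": 0, "dz": 0.3, "roll": 0, "fingers": 0},
  {"dx": 0, "dy": 0, "dz": 0.2, "roll": 0, "fingers": 0},
  {"dx": 0, "dy": 0, "dz": 0.2, "roll": 0, "fingers": 0},
  {"dx": 0, "dy": 0, "dz": 0.1, "roll": 0, "fingers": 0},
  {"dx": 0, "dy": 0, "dz": 0, "roll": 0, "fingers": 0},
  {"dx": 0, "dy": 0, "dz": 0, "roll": 0, "fingers": 0},
])

```text
time: 10.72
tool_pos: [0.5568, 0.2693, 0.0163]
tcp_rot: [2.221, 2.222, 0.001]
wrist_force: [-0.5, -0.2, 0.6]
width: 1.003
```

Emit:
play_rows([
  {"dx": 0, "dy": 0, "dz": 0.09, "roll": 0, "fingers": 0.1},
  {"dx": 0, "dy": 0, "dz": 0, "roll": 0, "fingers": 0.2},
  {"dx": 0, "dy": 0, "dz": 0, "roll": 0, "fingers": 0.26},
  {"dx": 0, "dy": 0, "dz": 0, "roll": 0, "fingers": 0.3},
  {"dx": 0, "dy": 0, "dz": 0, "roll": 0, "fingers": 0.34},
  {"dx": 0, "dy": 0, "dz": 0, "roll": 0, "fingers": 0.6},
  {"dx": 0, "dy": 0, "dz": 0, "roll": 0, "fingers": 1},
  {"dx": 0, "dy": 0, "dz": 0, "roll": 0, "fingers": 1},
  {"dx": 0, "dy": 0, "dz": 0, "roll": 0, "fingers": 1},
  {"dx": 0, "dy": 0, "dz": 0, "roll": 0, "fingers": 1},
], grip_force=60)

```text
time: 11.55
tool_pos: [0.5571, 0.2694, 0.0134]
tcp_rot: [2.221, 2.222, 0.002]
wrist_force: [-1.6, -0.7, 5.1]
width: 0.675
```

Emit:
play_rows([
  {"dx": 0, "dy": 0, "dz": -0.05, "roll": 0, "fingers": 1},
  {"dx": 0, "dy": 0, "dz": -0.1, "roll": 0, "fingers": 1},
  {"dx": 0, "dy": 0, "dz": -0.15, "roll": 0, "fingers": 1},
  {"dx": 0, "dy": 0, "dz": -0.1, "roll": 0, "fingers": 1},
  {"dx": 0, "dy": 0, "dz": -0.05, "roll": 0, "fingers": 1},
  {"dx": 0, "dy": 0, "dz": 0, "roll": 0, "fingers": 1},
  {"dx": 0, "dy": 0, "dz": 0, "roll": 0, "fingers": 1},
])

```text
time: 12.13
tool_pos: [0.5567, 0.2693, 0.0307]
tcp_rot: [2.221, 2.222, 0.001]
wrist_force: [-0.3, -0.2, -2.4]
width: 0.674
```

```bash
cat > chk.py <<'E'
from h import *
import sys
s=bot.read_state(); print({k:np.round(s[k],4) for k in("time","tool_pos","tcp_rot","width","wrist_force")})
p=s["tool_pos"]
for n in("wrist","scene","top"):
    c=vision.read_camera(n); W=cloud(c); hsv=cv2.cvtColor(c["pixels"],cv2.COLOR_RGB2HSV)
    m=(c["depth"]>0)&(np.hypot(W[...,0]-p[0],W[...,1]-p[1])<.0265)&(hsv[...,1]<40)&(hsv[...,2]>150)&(W[...,2]>p[2]+.02)&(W[...,2]<p[2]+.06)
    P=W[m]
    if len(P)>30:
        z=np.median(P[:,2]); P=P[abs(P[:,2]-z)<.005]
        k=np.linalg.lstsq(np.c_[P[:,:2]-p[:2],np.ones(len(P))],P[:,2],rcond=None)[0]; print(n,len(P),"tilt",np.degrees(k[:2]).round(2),"z",k[2].round(4))
    if n=="scene":
        u=(c["R"]@p+c["t"]); u,v=int(c["cx"]+c["fx"]*u[0]/u[2]),int(c["cy"]+c["fy"]*u[1]/u[2])
        u=np.clip(u,80,432);v=np.clip(v,60,324)
        cv2.imwrite("pics/%s.png"%sys.argv[1],cv2.resize(c["pixels"][v-60:v+60,u-80:u+80,::-1],(640,480),interpolation=cv2.INTER_CUBIC))
E
python3 chk.py s3
```

```text
{'time': np.float64(12.1333), 'tool_pos': array([0.5567, 0.2693, 0.0307]), 'tcp_rot': array([2.2208e+00, 2.2218e+00, 7.0000e-04]), 'width': np.float64(0.6738), 'wrist_force': array([-0.3379, -0.161 , -2.3695])}
wrist 8466 tilt [-0.22 -0.1 ] z 0.0707
scene 228 tilt [-0.59  1.43] z 0.0714
```

View pics/s3.png

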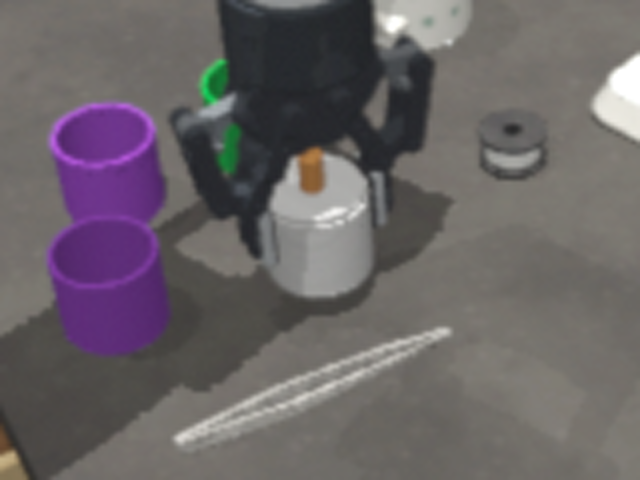

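The pot (318,230) is lifted about 17 mm, level, lid on, and the 2.4 N load matches its weight. I'll raise it the rest of the way to 15 cm.

Emit:
play_rows([
  {"dx": 0, "dy": 0, "dz": -0.1, "roll": 0, "fingers": 1},
  {"dx": 0, "dy": 0, "dz": -0.2, "roll": 0, "fingers": 1},
  {"dx": 0, "dy": 0, "dz": -0.3, "roll": 0, "fingers": 1},
  {"dx": 0, "dy": 0, "dz": -0.35, "roll": 0, "fingers": 1},
  {"dx": 0, "dy": 0, "dz": -0.4, "roll": 0, "fingers": 1},
  {"dx": 0, "dy": 0, "dz": -0.4, "roll": 0, "fingers": 1},
  {"dx": 0, "dy": 0, "dz": -0.4, "roll": 0, "fingers": 1},
  {"dx": 0, "dy": 0, "dz": -0.35, "roll": 0, "fingers": 1},
  {"dx": 0, "dy": 0, "dz": -0.3, "roll": 0, "fingers": 1},
  {"dx": 0, "dy": 0, "dz": -0.2, "roll": 0, "fingers": 1},
  {"dx": 0, "dy": 0, "dz": -0.15, "roll": 0, "fingers": 1},
  {"dx": 0, "dy": 0, "dz": -0.1, "roll": 0, "fingers": 1},
  {"dx": 0, "dy": 0, "dz": -0.05, "roll": 0, "fingers": 1},
  {"dx": 0, "dy": 0, "dz": -0.03, "roll": 0, "fingers": 1},
  {"dx": 0, "dy": 0, "dz": 0, "roll": 0, "fingers": 1},
  {"dx": 0, "dy": 0, "dz": 0, "roll": 0, "fingers": 1},
  {"dx": 0, "dy": 0, "dz": 0, "roll": 0, "fingers": 1},
  {"dx": 0, "dy": 0, "dz": 0, "roll": 0, "fingers": 1},
  {"dx": 0, "dy": 0, "dz": 0, "roll": 0, "fingers": 1},
  {"dx": 0, "dy": 0, "dz": 0, "roll": 0, "fingers": 1},
])

```text
time: 13.95
tool_pos: [0.5565, 0.2692, 0.1634]
tcp_rot: [-2.221, -2.222, 0.001]
wrist_force: [0.4, 0.3, -2.1]
width: 0.673
```

```bash
python3 chk.py s4
```

```text
{'time': np.float64(13.95), 'tool_pos': array([0.5565, 0.2692, 0.1634]), 'tcp_rot': array([-2.2208e+00, -2.2218e+00,  6.0000e-04]), 'width': np.float64(0.6727), 'wrist_force': array([ 0.3864,  0.2843, -2.1181])}
wrist 8434 tilt [-0.21 -0.05] z 0.2034
scene 269 tilt [-0.59  0.64] z 0.2041
```

View pics/s4.png

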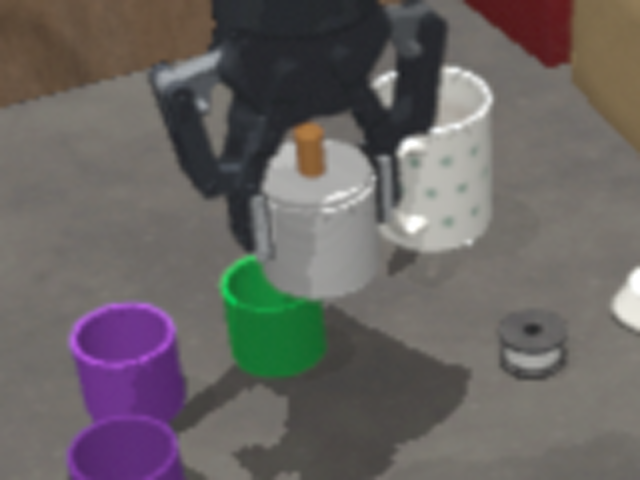

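The pot (318,235) is held upright with the lid on. The plate top is at 0.2034, which puts the underside at about 0.15 m, with tilt about 0.2°. I'm handing the job in.

```bash
python3 -c "
from workcell import bot
print(bot.finish_job())"
```

```text
the job is handed in; nothing more can be done
None
```

The job is done and handed in at about 14 s: the lid is seated on the wide steel pot, and the arm is holding the pot, lid on, about 15 cm above the desk. I gripped the lid by its knob, set it on the pot and let go while the pot stood on the desk. I then gripped the pot across its outside wall at 60 N and lifted it.

- **Lid seating:** after release, the plate top measured 53.5 mm (54 mm expected) with about 0.1° tilt.
- **Final hold:** the pot's underside is about 0.149–0.15 m above the desk. Tilt is about 0.2° by the wrist camera. The scene camera gave about 0.6° from far fewer points, so I trusted the wrist camera. The last check showed a steady grip with about 2.1 N of load.
- **Ring:** I couldn't see it under the lid after seating. I last saw it inside the pot, which was never tipped, and the load matches the pot plus lid.
- **Other objects:** nothing looked disturbed in the views I took, but I didn't re-measure the bystanders or the narrow pot at the end.
- **Off-centre grasp:** the knob was gripped about 4 mm off the pad centre. I measured this and corrected for it when placing the lid.

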